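Unstack the lunch things onto their colour-coded mats

TASK

Take the stack of lunch things apart from the top down, one thing at a time, and stand each in the middle of its own mat: first the spice jar on the green mat, then the tomato tin on the red one, then the fish tin on the blue one and last the lunch box on the yellow one. Lay the fish tin and the lunch box lengthways along the long side of their mats, keep everything upright all the way, and leave the cup and the egg timer where they are.

Things in the scene. Friction and masses are not known exactly. Their poses are not given: they have to be found in the camera images.
- spice_jar: round spice jar with a red cap and brown label, standing on top of the stack at the start; 45 mm diameter over the cap (its top 20 mm), 42 mm over the body, 106 mm tall; origin at the centre of its underside, z up
- tomato_tin: round tin with a gold top and a picture of tomatoes, second from the top of the stack; 57 mm diameter, 72 mm tall; origin at the centre of its underside, z up
- fish_tin: flat oblong tin, gold with a dark blue top, third from the top of the stack, lying flat on the lunch box; 63 (x) x 105 (y) x 26 (z) mm, rounded corners; origin at the centre of its underside, z up
- lunch_box: oblong closed lunch box, white tub with a flat orange lid, at the bottom of the stack, standing on the worktop; 64 (x) x 130 (y) x 44 (z) mm over the lid; the lid is fixed on, its rim is the upper 12 mm and stands 3 mm proud of the 58 mm wide tub on each long side; grip it across x by the lid rim; origin at the centre of its underside, z up
- red_mat: thin red preparation mat with a fine white border line, fixed to the worktop, 110 (x) x 140 (y) mm with rounded corners, 4 mm thick; origin at the centre of its underside, z up, its long side along its y. The four mats are alike but for colour
- blue_mat: thin blue preparation mat with a fine white border line, fixed to the worktop, 110 (x) x 140 (y) mm with rounded corners, 4 mm thick; origin at the centre of its underside, z up, its long side along its y. The four mats are alike but for colour
- yellow_mat: thin yellow preparation mat with a fine white border line, fixed to the worktop, 110 (x) x 140 (y) mm with rounded corners, 4 mm thick; origin at the centre of its underside, z up, its long side along its y. The four mats are alike but for colour
- green_mat: thin green preparation mat with a fine white border line, fixed to the worktop, 110 (x) x 140 (y) mm with rounded corners, 4 mm thick; origin at the centre of its underside, z up, its long side along its y. The four mats are alike but for colour
- mug: small white cup, red inside, a bystander to leave alone; 62 x 92 x 51 mm with its handle; origin at the centre of the footprint on its underside, the bowl 14 mm towards +y of it, the handle towards -y
- timer: egg timer, white with a red top, a bystander to leave alone; 64 mm diameter, 52 mm tall; origin at the centre of its underside
There are look-alikes about, which are no part of the job. Leave any purple or turquoise look-alike of the tomato_tin alone.

How it is judged (in metres and radians):
On the way, in this order (a step that is already met when the one before it is completed fails the run):
1. the spice jar stands on the green mat, let go (horizontal distance between spice_jar and green_mat below 0.015 m and z of spice_jar in the frame of green_mat between 0.001 and 0.008 m and angle between spice_jar's own z axis and vertical below 0.1 rad and linear speed of spice_jar below 0.02 m/s and contact force between spice_jar and the fingers below 0.1 N), for 0.2 s.
2. the tomato tin stands on the red mat, let go (horizontal distance between tomato_tin and red_mat below 0.015 m and z of tomato_tin in the frame of red_mat between 0.001 and 0.008 m and angle between tomato_tin's own z axis and vertical below 0.1 rad and linear speed of tomato_tin below 0.02 m/s and contact force between tomato_tin and the fingers below 0.1 N), for 0.2 s.
3. the fish tin stands on the blue mat, let go (horizontal distance between fish_tin and blue_mat below 0.015 m and z of fish_tin in the frame of blue_mat between 0.001 and 0.008 m and angle between fish_tin's own z axis and vertical below 0.1 rad and linear speed of fish_tin below 0.02 m/s and contact force between fish_tin and the fingers below 0.1 N and angle between the y axis of fish_tin and the y axis of blue_mat, either way round below 0.26 rad), for 0.2 s.
4. the lunch box stands on the yellow mat, let go (horizontal distance between lunch_box and yellow_mat below 0.015 m and z of lunch_box in the frame of yellow_mat between 0.001 and 0.008 m and angle between lunch_box's own z axis and vertical below 0.1 rad and linear speed of lunch_box below 0.02 m/s and contact force between lunch_box and the fingers below 0.1 N and angle between the y axis of lunch_box and the y axis of yellow_mat, either way round below 0.26 rad), for 0.2 s.
At the end, for the whole second after the job is handed in: spice jar on the green mat, tomato tin on red, fish tin on blue, lunch box on yellow, each within 15 mm of the centre of its mat, standing upright on it (within 0.1 rad), released and at rest; the fish tin and the lunch box within 0.26 rad (15 degrees) of their mats' long direction (all of step 1 and all of step 2 and all of step 3 and all of step 4); the robot touches nothing.
It fails at once if one of the four lunch things is tipped (more than 0.6 rad) (angle between any of spice_jar, tomato_tin, fish_tin, lunch_box's own z axis and vertical above 0.6 rad).
It fails at once if the cup is pushed away (more than 20 mm) or tipped over (distance of mug from where it was at the start of the episode above 0.02 m or angle between mug's own z axis and vertical above 0.6 rad).
It fails at once if the egg timer is pushed away (more than 20 mm) or tipped over (distance of timer from where it was at the start of the episode above 0.02 m or angle between timer's own z axis and vertical above 0.6 rad).
It also fails if it takes over 125 s, if anything falls off the work surface, if the arm or the gripper's body presses on something with over 40 N, if the wrist force passes 120 N, or if a joint passes its speed limit or range.

ROBOT

A 7-joint arm with a two-finger parallel gripper is mounted at the origin on a cart in front of the work surface, level with it; the furniture and walls round the work are solid. World frame = base frame: x ahead of the robot, y to its left, z up, the work surface at z = 0. Lengths are in mm, angles in rad, forces in N, time in s.
With the tool pointing down it reaches from about 425 to 800 mm from the base axis. Payload 8.3 kg.
Tool frame: the origin (TCP) lies midway between the tips of the shut fingers; the grasp point (between the pads) lies 19 mm behind it (grasp_offset is the z of the grasp point in the tool frame, in mm); z points along the fingers, y is the line along which they close (so a half turn about z gives the same grasp; the last joint's range is limited). The gripper opens to 85 mm and grips with 20 to 120 N. Pads are 22 mm wide; open, the fingers measure 114 mm over their backs; the gripper's body (76 mm by 85 mm) begins 54 mm behind the grasp point. The pads swing forward as they close: fully open they stand 13 mm farther back than shut.
Start: joints at [1.233, 0.383, 0.016, 1.37, -0.006, 1.388, -0.046], TCP at [169.635, -601.521, 231.279] pointing down, gripper open.
Joint ranges: [-2.95, 2.95], [-0.25, 2.06], [-1.52, 1.56], [0.18, 2.33], [-1.44, 4.58], [0.02, 2.06], [-3.01, 3.01]. Speed limits (rad/s): [2.39, 2.39, 3.01, 3.01, 3.14, 3.14, 3.14].

INTERFACE

Orientations are given as a unit quaternion [w, x, y, z].
In Python, from station import * gives the robot as it stands. The module is installed in compiled form; this text tells all that it offers.
- The arm moves only by the shell command python3 -m jog 'ROWS' [OPENING] [FORCE]. ROWS is a JSON object whose one key "targets" holds a list of rows, each a list of 6 numbers: the shift along the world's x, y, z in units of 40 mm (1.0 is 40 mm), then the turn, a rotation vector about the world's x, y, z in units of 6 degrees (1.0 is 6 degrees). In form: {"targets": [[dx, dy, dz, rx, ry, rz], ...]}. A call has 1 to 10 rows; each row shifts and turns the commanded pose from where the row before left it; what a row does not reach is not made up. A row lasts 1/12 s, in which the tool goes at most 41.7 mm and 7.16 degrees, less where a joint would pass 70% of its speed; a pose out of reach is approached as far as the arm can. A call is refused whole if a number of a shift passes 1 or a number of a turn 1, either way. A call with a gripper value outside its range is refused whole. OPENING is the closure, from -1 (fully open) to 1 (shut), set as the call begins (- or left out, the last holds). The fingers move at their own pace and stop on an object; FORCE is the grip in N (left out, the last holds). Time passes only in rows, so rows that do not move let the fingers close. It gives the time, the measured TCP pose, the force, the opening and the grip force at its end, in the units of the state.
- state(): the state, without advancing time (a new reading comes with each control period).
- read_camera(name): name is "scene" or "side" or "wrist"; returns a dict with "frame" (420x560x3 uint8, red, green, blue), "depth" (420x560 float32, mm along the optical axis (not along the pixel's ray), 0 where there is no reading), "K" (3x3 intrinsics, pixels), "eye" and "rotation" of the camera in the world; the wrist camera has in their place "hand_eye" (4x4, takes a point from camera to tool coordinates, whose origin is the TCP and whose axes are the flange's). Camera axes: x right, y down, z forward; pixel columns grow to the right and rows downward; lengths in mm; the calibration is good to about 2 mm. A picture is of the moment at which its call begins: read the wrist's pose just before it.
- finish_job(): hands the job in; it is judged then, once.
The state is a dict: "time": time; "q": joint angles; "qvel": joint speeds; "tau": joint torques, N m; "ee_pos": TCP position; "eef_rot": TCP orientation; "wrist_force": force on the tool from outside, world axes, zero at the start; "moment": the same for the moment, N m; "gripper_width": finger opening in mm; "grasp_force": force on a finger pad.
Only numpy, scipy, OpenCV 4.12 (cv2) and the standard library are available. Lean on these libraries where they do the work, as an engineer would, in place of code of your own. Each camera call takes 0.05 s, during which the arm holds its last target. There are 200 camera calls.

## Working session

There is one attempt and no reset: what is moved stays moved. The work goes in short steps, Python scripts to look and compute and a shell command to move; the robot and the scene stay as the last step left them, time stands still between calls to the robot, and variables do not carry over. Pictures are saved under pics/ and viewed, at most 14 in all, crops included, and the job is handed in when it is done.

```bash
mkdir -p pics
cat > h.py <<'E'
from station import *
import numpy as np, cv2
from scipy.spatial.transform import Rotation as R
def grab(n):
    s=state(); c=read_camera(n)
    if n=="wrist":
        q=s["eef_rot"]; Rt=R.from_quat([q[1],q[2],q[3],q[0]]).as_matrix()
        H=np.array(c["hand_eye"]); c["rotation"]=Rt@H[:3,:3]; c["eye"]=Rt@H[:3,3]+np.array(s["ee_pos"])
    c["rotation"]=np.array(c["rotation"]);c["eye"]=np.array(c["eye"]);c["K"]=np.array(c["K"])
    return c
def save(c,name): cv2.imwrite("pics/"+name,cv2.cvtColor(c["frame"],cv2.COLOR_RGB2BGR))
def cloud(c):
    d=c["depth"]; v,u=np.mgrid[:d.shape[0],:d.shape[1]]
    p=np.stack([(u-c["K"][0,2])/c["K"][0,0]*d,(v-c["K"][1,2])/c["K"][1,1]*d,d],-1)
    w=p@c["rotation"].T+c["eye"]; w[d==0]=np.nan; return w
def plane(c,uv,z):
    uv=np.atleast_2d(uv).astype(float); r=np.c_[(uv-[c["K"][0,2],c["K"][1,2]])/[c["K"][0,0],c["K"][1,1]],np.ones(len(uv))]@c["rotation"].T
    return c["eye"]+r*((z-c["eye"][2])/r[:,2])[:,None]
E
python3 - <<'E'
from h import *
s=state();print(s)
for n in("scene","side","wrist"):
    c=grab(n);save(c,n+"0.png");print(n,c["eye"],c["rotation"].round(3).tolist(),c["K"].tolist())
E
```

```text
{'time': 0.0, 'q': array([ 1.23312642,  0.38424136,  0.01635003,  1.37117424, -0.006311  ,
        1.38819942, -0.04649819]), 'qvel': array([ 0.00020446,  0.00205481, -0.00031008, -0.00016594,  0.00144667,
        0.00024623, -0.0002118 ]), 'tau': array([ 3.90816413e-04, -6.27588916e+01,  8.44594371e-01, -3.71820760e+01,
        1.64943421e-02,  1.40603658e-02, -9.31684690e-05]), 'ee_pos': array([ 169.49072889, -601.04758468,  230.26758743]), 'eef_rot': array([-9.76437636e-04,  9.90571175e-01,  1.36995523e-01, -1.43430233e-04]), 'wrist_force': array([-0.04643395, -0.10583426,  0.21332904]), 'moment': array([-0.00253771,  0.02382876, -0.01922861]), 'grasp_force': 0.0, 'gripper_width': 85.52164887092455}
scene [ 79.11523486 898.83345775 844.43698811] [0.102, -0.206, 0.87, -0.437] [[452.50997210295236, 0.0, 282.02343608811935], [0.0, 452.50997210295236, 211.55031542280082], [0.0, 0.0, 1.0]]
side [   4.47688797 1071.43746312  644.689856  ] [0.132, -0.179, 0.818, -0.53] [[401.0515004389229, 0.0, 283.66336555140845], [0.0, 401.0515004389229, 210.1515357519051], [0.0, 0.0, 1.0]]
wrist [ 247.07970967 -579.36166343  372.95927639] [[0.271, -0.914, -0.301], [-0.963, -0.257, -0.084], [-0.001, 0.312, -0.95]] [[369.27398171668443, 0.0, 281.3364518482294], [0.0, 369.27398171668443, 209.16043800064156], [0.0, 0.0, 1.0]]
```

```bash
sed -i 's/^    c\["rotation"\]=np.array(c\["rotation"\]);/    r=np.array(c["rotation"]); c["rotation"]=R.from_quat(r[[1,2,3,0]]).as_matrix() if r.size==4 else r\n    /' h.py; python3 -c "
from h import *
c=grab('scene');w=cloud(c);print(c['rotation'].round(2).tolist());print(w[::60,::80].round(0).tolist())"
```

```text
[[-0.89, -0.27, 0.36], [-0.45, 0.53, -0.72], [0.0, -0.8, -0.6]]
[[[841.0, 395.0, 680.0], [840.0, 237.0, 651.0], [843.0, 5.0, 608.0], [839.0, -343.0, 545.0], [839.0, -974.0, 429.0], [835.0, -2382.0, 171.0], [190.0, -513.0, 575.0]], [[842.0, 430.0, 593.0], [842.0, 271.0, 546.0], [842.0, 39.0, 478.0], [842.0, -332.0, 370.0], [838.0, -1007.0, 173.0], [626.0, -1689.0, 5.0], [154.0, -567.0, 404.0]], [[840.0, 469.0, 501.0], [840.0, 311.0, 434.0], [842.0, 75.0, 334.0], [844.0, -314.0, 170.0], [647.0, -557.0, 110.0], [424.0, -922.0, 4.0], [158.0, -3090.0, -853.0]], [[842.0, 509.0, 400.0], [837.0, 356.0, 313.0], [842.0, 115.0, 173.0], [790.0, -206.0, 5.0], [538.0, -311.0, 17.0], [302.0, -462.0, -1.0], [30.0, -2109.0, -867.0]], [[840.0, 555.0, 294.0], [842.0, 399.0, 174.0], [745.0, 253.0, 101.0], [629.0, 64.0, 1.0], [423.0, -37.0, 4.0], [218.0, -143.0, 2.0], [32.0, 82.0, 244.0]], [[841.0, 603.0, 176.0], [668.0, 552.0, 212.0], [688.0, 349.0, 1.0], [510.0, 262.0, 4.0], [336.0, 170.0, -1.0], [227.0, -619.0, -724.0], [-10.0, 70.0, 73.0]], [[835.0, 657.0, 55.0], [647.0, 607.0, 112.0], [577.0, 487.0, 4.0], [424.0, 407.0, -1.0], [269.0, 331.0, 2.0], [149.0, -400.0, -851.0], [-44.0, 159.0, -17.0]]]
```

View pics/scene0.png

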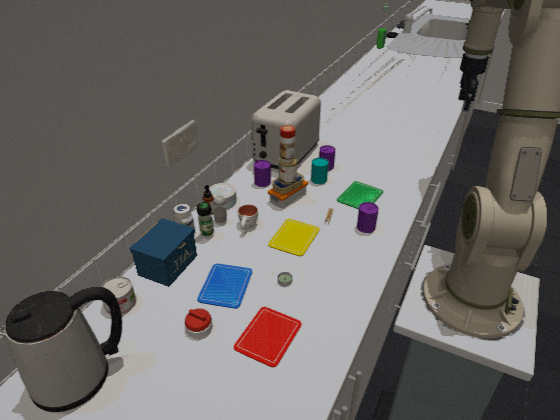

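View pics/side0.png

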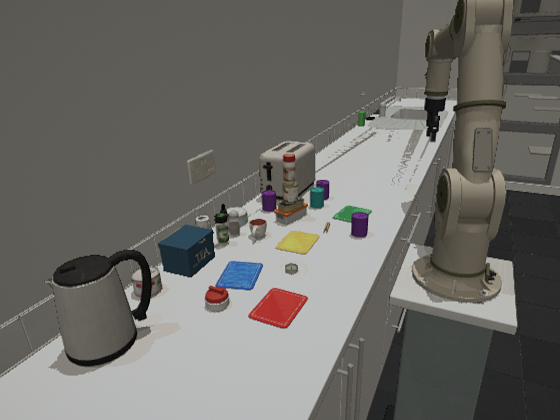

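The stack is at scene px (288,165): red cap (288,132), tomato tin under it, fish tin, then the orange lid (287,190). Mats: green (360,195), yellow (294,237), blue (225,285), red (268,336). Could be taken for targets: purple tins (262,173), (327,157) and (368,217), turquoise tin (320,170), dark-cap jars (205,218), tin (118,295), and the red-topped timer (198,320). By the description I choose the column at (288,165).

```bash
cat > meas.py <<'E'
from h import *
def mats(c):
    hsv=cv2.cvtColor(c["frame"],cv2.COLOR_RGB2HSV); out={}
    w=cloud(c)
    for n,lo,hi in(("green",50,75),("yellow",22,34),("blue",100,118),("red",0,8)):
        m=((hsv[...,0]>=lo)&(hsv[...,0]<=hi)|((n=="red")&(hsv[...,0]>172)))&(hsv[...,1]>150)&(hsv[...,2]>60)&(w[...,2]<15)&(w[...,2]>-12)&(w[...,0]<850)
        m=cv2.morphologyEx(m.astype(np.uint8),cv2.MORPH_CLOSE,np.ones((5,5)))
        cs,_=cv2.findContours(m,cv2.RETR_EXTERNAL,cv2.CHAIN_APPROX_NONE)
        k=max(cs,key=cv2.contourArea)
        p=plane(c,k[:,0,:],4)[:,:2].astype(np.float32)
        r=cv2.minAreaRect(p); b=cv2.boxPoints(r); e1=b[1]-b[0];e2=b[2]-b[1]
        e=e1 if np.linalg.norm(e1)>np.linalg.norm(e2) else e2
        out[n]=(np.round(r[0],1),np.round(r[1],1),round(np.degrees(np.arctan2(e[1],e[0]))%180,1))
    return out
if __name__=="__main__":
    for n in("scene","side"):
        c=grab(n); print(n); [print(k,v) for k,v in mats(c).items()]
        w=cloud(c); x0,x1=(240,345) if n=="scene" else (250,335)
        W=w[110:235,x0:x1].reshape(-1,3);C=c["frame"][110:235,x0:x1].reshape(-1,3)
        H=cv2.cvtColor(C[None],cv2.COLOR_RGB2HSV)[0]
        ok=np.isfinite(W[:,0])
        org=ok&(H[:,0]>=5)&(H[:,0]<22)&(H[:,1]>170)&(W[:,2]>30)&(W[:,2]<52)
        p=W[org][:,:2]; 
        if len(p)>5: r=cv2.minAreaRect(p.astype(np.float32));print("lid",len(p),r,W[org][:,2].mean())
        for zlo,zhi in((50,68),(75,138),(150,215),(225,250)):
            s=ok&(W[:,2]>zlo)&(W[:,2]<zhi)&(np.hypot(W[:,0]-np.nanmedian(W[org][:,0]),W[:,1]-np.nanmedian(W[org][:,1]))<70)
            print(zlo,s.sum(),W[s].mean(0).round(1),np.percentile(W[s],[2,98],axis=0).round(0).tolist())
    c=grab("scene");cv2.imwrite("pics/crop1.png",cv2.resize(cv2.cvtColor(c["frame"][110:230,230:390],cv2.COLOR_RGB2BGR),(800,600),interpolation=cv2.INTER_CUBIC))
E
python3 meas.py
```

```text
scene
green (array([ 393.2, -303.4]), array([139.1, 104.7]), np.float32(82.7))
yellow (array([496.4, -18.7]), array([108.7, 141.4]), np.float32(91.5))
blue (array([571.2, 233.8]), array([108.1, 140.5]), np.float32(105.0))
red (array([399.9, 323.3]), array([140.4, 108.9]), np.float32(89.4))
lid 275 ((614.8038330078125, -126.52023315429688), (255.8090057373047, 64.32508850097656), 74.32518768310547) 43.241760195748114
50 126 [ 595.2 -155.1   59.2] [[566.0, -193.0, 50.0], [631.0, -135.0, 68.0]]
75 325 [ 591.4 -168.4  106.9] [[572.0, -193.0, 76.0], [623.0, -157.0, 137.0]]
150 293 [ 595.  -171.5  183.9] [[579.0, -191.0, 151.0], [621.0, -162.0, 213.0]]
225 132 [ 595.1 -174.4  239.5] [[579.0, -197.0, 226.0], [618.0, -164.0, 250.0]]
side
green (array([ 380.1, -236.4]), array([3.7, 0. ]), np.float32(22.4))
yellow (array([499.8,  48.4]), array([79.7,  6.9]), np.float32(0.1))
blue (array([566.3, 234.5]), array([106.5, 137.1]), np.float32(105.1))
red (array([396.5, 323.5]), array([139.3, 108.6]), np.float32(89.3))
lid 101 ((614.682373046875, -130.77761840820312), (253.6000213623047, 64.02731323242188), 61.69270706176758) 42.303742796158794
50 140 [ 593.3 -161.9   61.1] [[562.0, -207.0, 51.0], [634.0, -135.0, 68.0]]
75 242 [ 589.  -169.2  108.5] [[570.0, -193.0, 76.0], [617.0, -157.0, 137.0]]
150 207 [ 593.7 -170.7  182.7] [[578.0, -189.0, 151.0], [617.0, -161.0, 213.0]]
225 100 [ 595.4 -176.3  239.5] [[578.0, -202.0, 226.0], [617.0, -162.0, 248.0]]
```

View pics/crop1.png

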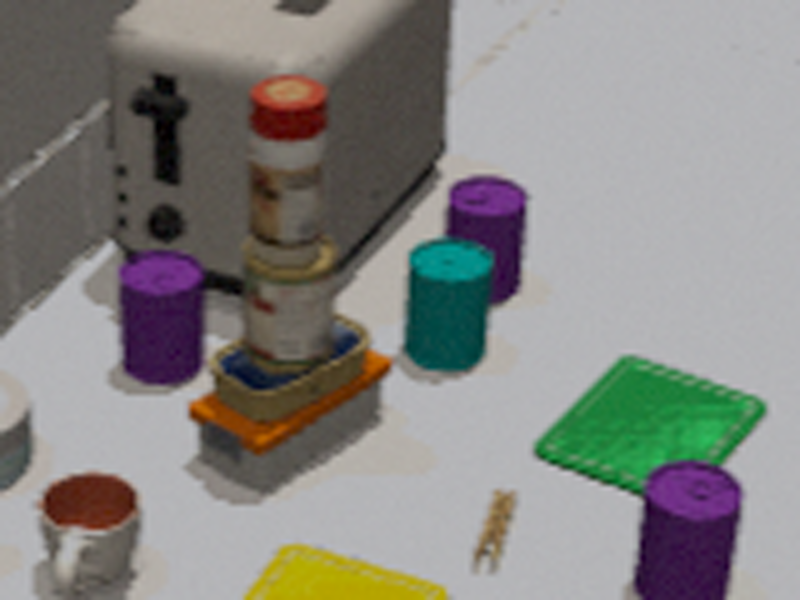

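The crop shows the choice is right: red-capped jar with a brown label on a tomato tin with a gold top, on the gold and blue fish tin, on the orange-lidded box. Purple and turquoise tins and the toaster stand near it. Next: axis and obstacle positions.

Run:
```python
from h import *
c=grab("scene");w=cloud(c);hsv=cv2.cvtColor(c["frame"],cv2.COLOR_RGB2HSV);h,s=hsv[...,0],hsv[...,1];z=w[...,2]
near=np.hypot(w[...,0]-597,w[...,1]+172)<95
def comp(m,name,n=4):
    N,l,st,ce=cv2.connectedComponentsWithStats(m.astype(np.uint8))
    for i in range(1,N):
        if st[i,4]>25: 
            P=w[l==i]; print(name,ce[i].round(),st[i,4],np.percentile(P,[2,98],axis=0).round(0).tolist())
m=near&(h>=5)&(h<22)&(s>150)&(z>30)&(z<52)
r=cv2.minAreaRect(plane(c,np.argwhere(m)[:,::-1],44)[:,:2].astype(np.float32));print("lid",r,cv2.boxPoints(r).round().tolist())
comp((h>130)&(h<165)&(s>100)&(z>0)&(w[...,0]<850),"purple")
comp((h>80)&(h<98)&(s>100)&(z>0)&(w[...,0]<850),"teal")
t=(z>90)&(w[...,0]>450)&(w[...,0]<835)&(w[...,1]<-100)&(w[...,1]>-700)
comp(t,"tall")
comp((z>20)&(w[...,0]>300)&(w[...,0]<835)&(w[...,1]<480)&(w[...,1]>-100),"thing")
top=((h<8)|(h>172))&(s>120)&(z>215)&near
k=max(cv2.findContours(top.astype(np.uint8),0,1)[0],key=cv2.contourArea); print(cv2.boundingRect(k))
cap=w[top&(z>243)]; print("captop",cap.mean(0),len(cap))
```

```text
lid ((596.4689331054688, -186.0513916015625), (134.2211151123047, 68.93280792236328), 73.37602233886719) [[544.0, -240.0], [610.0, -260.0], [649.0, -132.0], [583.0, -112.0]]
purple [328. 155.] 225 [[534.0, -448.0, 9.0], [585.0, -396.0, 75.0]]
purple [262. 173.] 392 [[688.0, -257.0, 6.0], [739.0, -201.0, 76.0]]
purple [367. 217.] 513 [[299.0, -181.0, 5.0], [349.0, -127.0, 75.0]]
teal [319. 170.] 390 [[523.0, -358.0, 6.0], [575.0, -302.0, 75.0]]
tall [284. 127.] 3882 [[577.0, -553.0, 93.0], [833.0, -159.0, 249.0]]
thing [181. 143.] 884 [[828.0, -54.0, 202.0], [835.0, 82.0, 280.0]]
thing [160. 240.] 7688 [[694.0, -80.0, 24.0], [835.0, 448.0, 106.0]]
thing [248. 215.] 383 [[614.0, -43.0, 22.0], [672.0, 45.0, 55.0]]
thing [106. 305.] 26 [[760.0, 434.0, 21.0], [783.0, 439.0, 39.0]]
thing [198. 321.] 571 [[522.0, 354.0, 22.0], [573.0, 406.0, 55.0]]
(280, 125, 15, 13)
captop [ 597.1871954  -178.58774639  248.74866837] 72
```

```bash
python3 -m jog '{"targets":[[0.67,0.66,0.4,0,0,0.6],[0.67,0.66,0.4,0,0,0.6],[0.67,0.66,0.4,0,0,0.6],[0.67,0.66,0.4,0,0,0.6],[0.67,0.66,0.4,0,0,0.6],[0.67,0.66,0.4,0,0,0.6],[0.67,0.66,0.4,0,0,0.6],[0.67,0.66,0.4,0,0,0.6]]}' -1
python3 -m jog '{"targets":[[0.67,0.66,0.27,0,0,0.6],[0.67,0.66,0.27,0,0,0.6],[0.67,0.66,0.27,0,0,0.6],[0.67,0.66,0.27,0,0,0.6],[0.67,0.66,0,0,0,0.6],[0.67,0.66,0,0,0,0.6],[0.67,0.66,0,0,0,0.6],[0.67,0.66,0,0,0,0.5],[0,0,0,0,0,0],[0,0,0,0,0,0]]}'
python3 - <<'E'
from h import *
c=grab("wrist");save(c,"w1.png");w=cloud(c);z=w[...,2];print(state()["ee_pos"],state()["q"].round(2))
m=(z>236)&(z<262)&(np.hypot(w[...,0]-597,w[...,1]+178)<40);p=w[m];print(m.sum(),p.mean(0),np.percentile(p,[1,99],axis=0))
k=np.argwhere(m)[:,::-1];(u,r)=cv2.minEnclosingCircle(k.astype(np.float32));print(u,r,plane(c,u,248))
t=w[(z>120)&(z<230)&(w[...,0]>600)&(w[...,1]<-150)]; t=t[np.hypot(t[:,0]-597,t[:,1]+178)>40]
r=cv2.minAreaRect(t[:,:2].astype(np.float32));print("toaster",cv2.boxPoints(r).round().tolist(),t[:,2].max())
E
```

```text
time: 1.07
ee_pos: [385.0, -388.8, 360.4]
eef_rot: [0.0, 0.925, 0.38, 0.0]
wrist_force: [1.1, -0.8, 0.3]
gripper_width: 85.6
grasp_force: 0.0
time: 1.9
ee_pos: [599.8, -176.2, 401.4]
eef_rot: [-0.001, 0.804, 0.595, 0.0]
wrist_force: [0.9, -0.4, -0.5]
gripper_width: 85.5
grasp_force: 0.0
[ 598.85997821 -178.39905493  401.94040758] [ 0.49  0.42 -0.42  0.98  0.17  1.78 -0.16]
2165 [ 601.35144534 -186.84753339  247.4680725 ] [[ 580.81764055 -208.53472426  237.31722891]
 [ 621.82094331 -166.97996941  249.69444708]]
(286.9244689941406, 200.35659790039062) 26.69443702697754 [[ 601.60049196 -186.34582276  248.        ]]
toaster [[646.0, -552.0], [841.0, -553.0], [842.0, -150.0], [647.0, -149.0]] 228.4629497035781
```

View pics/w1.png

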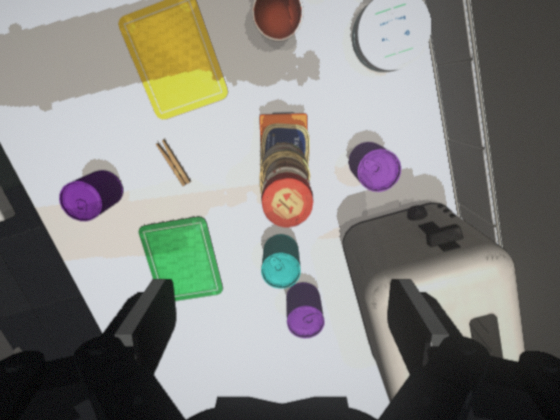

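Run:
```python
from h import *
c=grab("wrist");w=cloud(c);z=w[...,2];h=cv2.cvtColor(c["frame"],cv2.COLOR_RGB2HSV)
g=(h[...,0]>=2)&(h[...,0]<20)&(h[...,1]>150)&(z>30)&(z<52)
r=cv2.minAreaRect(plane(c,np.argwhere(g)[:,::-1],44)[:,:2].astype(np.float32));print("lid",r,cv2.boxPoints(r).round().tolist())
t=w[(z>140)&(w[...,0]>560)]; t=t[np.hypot(t[:,0]-601,t[:,1]+187)>45]
for y in range(-560,-140,30):
    q=t[(t[:,1]>y)&(t[:,1]<y+30)]
    if len(q)>20: print(y,len(q),q[:,0].min().round(),q[:,0].max().round(),q[:,2].max().round())
f=w[(z>52)&(z<74)&(np.hypot(w[...,0]-601,w[...,1]+187)<75)];print("fish",len(f),cv2.minAreaRect(f[:,:2].astype(np.float32)))
f=w[(z>130)&(z<155)&(np.hypot(w[...,0]-601,w[...,1]+187)<45)];print("tom",len(f),cv2.minAreaRect(f[:,:2].astype(np.float32)))
```

```text
lid ((611.6350708007812, -142.669677734375), (23.26003646850586, 59.49931716918945), 74.63835906982422) [[580.0, -146.0], [637.0, -162.0], [643.0, -139.0], [586.0, -124.0]]
-530 49 646.0 841.0 170.0
-500 577 647.0 841.0 196.0
-470 1706 647.0 842.0 199.0
-440 2046 647.0 842.0 202.0
-410 2324 647.0 842.0 205.0
-380 3179 647.0 842.0 208.0
-350 5395 647.0 842.0 211.0
-320 3868 665.0 842.0 214.0
-290 1238 839.0 842.0 217.0
-260 1407 839.0 842.0 220.0
-230 1597 649.0 842.0 470.0
-200 9978 645.0 842.0 483.0
-170 5181 560.0 842.0 488.0
fish 1156 ((600.7764282226562, -185.3072967529297), (92.99376678466797, 63.250606536865234), 71.77783203125)
tom 482 ((600.77294921875, -179.72265625), (35.89455032348633, 56.58782958984375), 81.60487365722656)
```

Wrist view: jar cap at (287,202), green mat (180,257), yellow mat (173,58), turquoise tin (281,262), purple tins (377,167), (305,310) and (90,190). The toaster is clear of the fingers. Descending on the jar.

```bash
python3 -m jog '{"targets":[[0.05,-0.2,-0.75,0,0,0],[0,0,-0.75,0,0,0],[0,0,-0.75,0,0,0],[0,0,-0.75,0,0,0],[0,0,-0.6,0,0,0],[0,0,-0.6,0,0,0],[0,0,-0.6,0,0,0],[0,0,-0.6,0,0,0],[0,0,0,0,0,0]]}'
python3 -m jog '{"targets":[[0,0,0,0,0,0],[0,0,0,0,0,0],[0,0,0,0,0,0],[0,0,0,0,0,0],[0,0,0,0,0,0],[0,0,0,0,0,0],[0,0,0,0,0,0],[0,0,0,0,0,0]]}' 1 30
```

```text
time: 2.75
ee_pos: [596.9, -189.0, 181.6]
eef_rot: [-0.003, 0.806, 0.592, -0.003]
wrist_force: [-0.5, 0.6, -0.6]
gripper_width: 85.5
grasp_force: 0.0
time: 3.42
ee_pos: [601.2, -187.4, 189.1]
eef_rot: [0.001, 0.805, 0.593, 0.001]
wrist_force: [-1.9, -0.2, 6.8]
gripper_width: 43.9
grasp_force: 24.6
```

```bash
python3 -m jog '{"targets":[[0,0,0.2,0,0,0],[0,0,0.4,0,0,0],[0,0,0.7,0,0,0],[0,0,0.7,0,0,0],[0,0,0.7,0,0,0],[0,0,0.3,0,0,0],[0,0,0,0,0,0],[0,0,0,0,0,0],[0,0,0,0,0,0]]}'
python3 - <<'E'
from meas import *
c=grab("wrist");save(c,"w2.png");print(state()["ee_pos"],state()["gripper_width"])
for k,v in mats(c).items(): print(k,v)
w=cloud(c);h=cv2.cvtColor(c["frame"],cv2.COLOR_RGB2HSV)
c=grab("scene");save(c,"s2.png");w=cloud(c);z=w[...,2];n=np.hypot(w[...,0]-601,w[...,1]+187)
p=w[(n<45)&(z>75)&(z<141)];print("tom",p.min(0),p.max(0))
E
```

```text
time: 4.17
ee_pos: [600.0, -187.1, 305.4]
eef_rot: [-0.001, 0.805, 0.593, -0.001]
wrist_force: [-0.2, 0.1, -1.9]
gripper_width: 44.0
grasp_force: 25.4
[ 599.84668351 -187.10017106  304.88169175] 43.71773674400926Traceback (most recent call last):
  File "<stdin>", line 3, in <module>
  File "meas.py", line 9, in mats
    k=max(cs,key=cv2.contourArea)
ValueError: max() iterable argument is empty
```

View pics/w2.png

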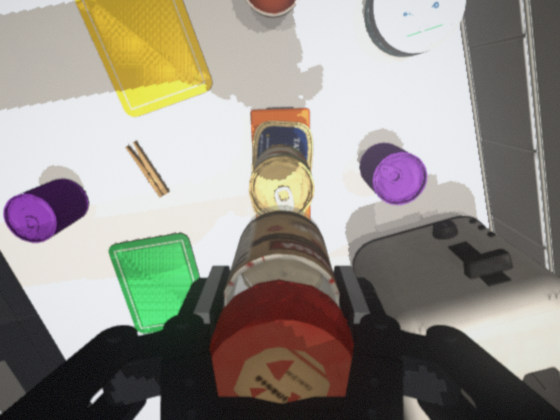

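Jar held; the tomato tin's gold top is at (282,185) and the green mat at (160,280). Going just short of the green mat so I can measure it.

```bash
sed -i 's/        k=max(cs/        if not cs: continue\n        k=max(cs/' meas.py
python3 -m jog '{"targets":[[-0.4,-0.4,0,0,0,0],[-0.6,-0.52,0,0,0,0],[-0.7,-0.6,0,0,0,0],[-0.7,-0.6,0,0,0,0],[-0.7,-0.6,0,0,0,0],[-0.7,-0.6,0,0,0,0],[-0.7,-0.6,0,0,0,0],[-0.5,-0.5,0,0,0,0],[-0.2,-0.18,0,0,0,0],[0,0,0,0,0,0]]}'
python3 -m jog '{"targets":[[0,0,0,0,0,0],[0,0,0,0,0,0],[0,0,0,0,0,0]]}'
cat > w.py <<'E'
import sys
from meas import *
c=grab("wrist");save(c,sys.argv[1]);s=state();print(s["ee_pos"].round(1),s["gripper_width"].round(1),s["grasp_force"])
for k,v in mats(c).items(): print(k,v)
E
python3 w.py w3.png
```

```text
time: 5.05
ee_pos: [388.9, -373.9, 305.2]
eef_rot: [-0.001, 0.807, 0.59, -0.001]
wrist_force: [0.3, -0.0, -0.7]
gripper_width: 43.9
grasp_force: 25.5
time: 5.3
ee_pos: [393.8, -369.6, 306.1]
eef_rot: [-0.0, 0.804, 0.594, 0.0]
wrist_force: [0.5, 1.2, -1.5]
gripper_width: 43.6
grasp_force: 25.5Traceback (most recent call last):
  File "w.py", line 3, in <module>
    c=grab("wrist");save(c,sys.argv[1]);s=state();print(s["ee_pos"].round(1),s["gripper_width"].round(1),s["grasp_force"])
                                                                             ^^^^^^^^^^^^^^^^^^^^^^^^
AttributeError: 'float' object has no attribute 'round'
```

View pics/w3.png

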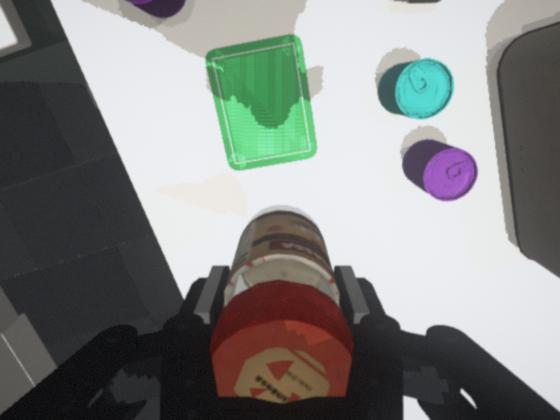

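The green mat is fully visible at (262,102), clear of the jar; the turquoise tin at (424,88) is well away.

```bash
sed -i 's/s\["gripper_width"\].round(1)/round(s["gripper_width"],1)/' w.py; python3 w.py w3.png
```

```text
[ 393.5 -369.9  306.3] 44.1 25.473203812725842
```

Run:
```python
from h import *
c=grab("wrist");h=cv2.cvtColor(c["frame"],cv2.COLOR_RGB2HSV);w=cloud(c)
print(h[60,250],h[140,270],w[60,250],w[140,270],w[140,200])
```

```text
[ 67 139 152] [ 69 124 223] [ 392.65696531 -254.81850114    4.99281992] [ 386.98132838 -345.9639476     3.82540359] [ 306.45794775 -321.44265581    1.49772711]
```

```bash
sed -i 's/\[...,1\]>150/[...,1]>100/' meas.py; python3 w.py w3.png
```

```text
[ 393.1 -370.4  306.4] 43.8 25.472877875436097
green (array([ 391.2, -305.4]), array([137.3, 107.7]), np.float32(82.8))
```

```bash
python3 -m jog '{"targets":[[0,0.4,0,0,0,0],[0,0.5,0,0,0,0],[0,0.5,0,0,0,0],[0,0.22,-0.4,0,0,0],[0,0,-0.8,0,0,0],[0,0,-0.9,0,0,0],[0,0,-0.9,0,0,0],[0,0,-0.9,0,0,0],[0,0,-0.8,0,0,0],[0,0,-0.6,0,0,0]]}'
python3 -m jog '{"targets":[[0,0,-0.4,0,0,0],[0,0,-0.3,0,0,0],[0,0,-0.2,0,0,0],[0,0,-0.1,0,0,0],[0,0,-0.05,0,0,0],[0,0,0,0,0,0],[0,0,0,0,0,0],[0,0,0,0,0,0]]}'
```

```text
time: 6.33
ee_pos: [391.6, -305.2, 91.7]
eef_rot: [-0.001, 0.805, 0.593, -0.0]
wrist_force: [-0.5, -0.4, -1.0]
gripper_width: 43.8
grasp_force: 25.5
time: 7.0
ee_pos: [393.0, -306.7, 53.3]
eef_rot: [0.001, 0.805, 0.593, 0.0]
wrist_force: [0.1, -0.4, -0.4]
gripper_width: 43.4
grasp_force: 25.5
```

```bash
python3 -m jog '{"targets":[[0,0,-0.05,0,0,0],[0,0,-0.03,0,0,0],[0,0,0,0,0,0],[0,0,0,0,0,0]]}'
```

```text
time: 7.33
ee_pos: [393.1, -307.2, 51.4]
eef_rot: [0.001, 0.805, 0.593, -0.0]
wrist_force: [-5.3, 2.6, 16.9]
gripper_width: 44.0
grasp_force: 26.8
```

```bash
python3 -m jog '{"targets":[[0,0,0,0,0,0],[0,0,0,0,0,0],[0,0,0,0,0,0],[0,0,0,0,0,0],[0,0,0.3,0,0,0],[0,0,0.5,0,0,0],[0,0,0.8,0,0,0],[0,0,0.9,0,0,0],[0,0,0.9,0,0,0],[0,0,0.9,0,0,0]]}' -1
python3 -m jog '{"targets":[[0,-0.5,0.9,0,0,0],[0,-0.5,0.4,0,0,0],[0,0,0,0,0,0],[0,0,0,0,0,0]]}'
python3 w.py w4.png
python3 - <<'E'
from h import *
c=grab("wrist");w=cloud(c);m=(w[...,2]>98)&(w[...,2]<125)&(np.hypot(w[...,0]-392,w[...,1]+305)<60)
u,r=cv2.minEnclosingCircle(np.argwhere(m)[:,::-1].astype(np.float32));print(m.sum(),plane(c,u,110),w[m].max(0),w[m].min(0))
E
```

```text
time: 8.17
ee_pos: [392.1, -306.0, 222.8]
eef_rot: [-0.0, 0.805, 0.593, -0.0]
wrist_force: [1.2, -0.6, -0.5]
gripper_width: 85.7
grasp_force: 0.0
time: 8.5
ee_pos: [392.5, -347.5, 273.9]
eef_rot: [0.001, 0.806, 0.592, 0.0]
wrist_force: [0.5, 0.8, -0.9]
gripper_width: 85.2
grasp_force: 0.0
[ 392.3 -346.1  272.6] 85.2 0.0
green (array([ 391.1, -305. ]), array([137.2, 107.8]), np.float32(82.9))
2276 [[ 393.72058169 -307.0896327   110.        ]] [ 415.33714514 -285.72773315  112.82993613] [ 371.55630561 -330.08990422   98.0357804 ]
```

View pics/w4.png

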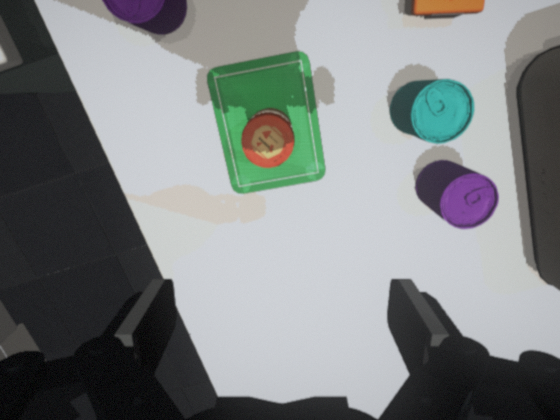

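The jar stands on the green mat, at (268,139), about 3 mm off centre. Now back to the stack.

```bash
python3 -m jog '{"targets":[[0.5,0.3,0,0,0,0],[0.7,0.45,0,0,0,0],[0.7,0.45,0,0,0,0],[0.7,0.45,0,0,0,0],[0.7,0.45,0,0,0,0],[0.7,0.45,0,0,0,0],[0.7,0.43,0,0,0,0],[0.5,0.3,0,0,0,0],[0,0,0,0,0,0],[0,0,0,0,0,0]]}'
cat > st.py <<'E'
import sys
from meas import *
zt=float(sys.argv[1])
c=grab("wrist");save(c,sys.argv[2]);print(state()["ee_pos"].round(1));w=cloud(c);h=cv2.cvtColor(c["frame"],cv2.COLOR_RGB2HSV)
m=(np.abs(w[...,2]-zt)<10)&(np.hypot(w[...,0]-600,w[...,1]+187)<80)
u,r=cv2.minEnclosingCircle(np.argwhere(m)[:,::-1].astype(np.float32));print(m.sum(),"circle",plane(c,u,zt).round(1),"rect",cv2.minAreaRect(plane(c,np.argwhere(m)[:,::-1],zt)[:,:2].astype(np.float32)),w[m].mean(0))
E
python3 st.py 142 w5.png
```

```text
time: 9.43
ee_pos: [601.0, -212.0, 271.2]
eef_rot: [-0.002, 0.804, 0.595, -0.0]
wrist_force: [-0.6, 0.2, -0.5]
gripper_width: 85.5
grasp_force: 0.0
[ 600.2 -213.7  271.7]
4433 circle [[ 599.9 -187.9  142. ]] rect ((599.5772094726562, -189.08364868164062), (56.62834167480469, 56.079288482666016), 29.53995704650879) [ 599.39904433 -189.04053654  138.79208845]
```

```bash
python3 -m jog '{"targets":[[0,0.33,-0.2,0,0,0],[0,0.3,-0.7,0,0,0],[0,0,-0.7,0,0,0],[0,0,-0.7,0,0,0],[0,0,-0.7,0,0,0],[0,0,-0.6,0,0,0],[0,0,-0.5,0,0,0],[0,0,-0.4,0,0,0],[0,0,0,0,0,0],[0,0,0,0,0,0]]}'
python3 -m jog '{"targets":[[0,0,0,0,0,0],[0,0,0,0,0,0],[0,0,0,0,0,0],[0,0,0,0,0,0],[0,0,0,0,0,0],[0,0,0,0,0,0],[0,0,0,0,0,0],[0,0,0,0,0,0]]}' 1 30
python3 -m jog '{"targets":[[0,0,0.2,0,0,0],[0,0,0.4,0,0,0],[0,0,0.7,0,0,0],[0,0,0.8,0,0,0],[0,0,0.9,0,0,0],[0,0,0.6,0,0,0],[0,0,0.3,0,0,0],[0,0,0.1,0,0,0],[0,0,0,0,0,0],[0,0,0,0,0,0]]}'
python3 st.py 70 w6.png
```

```text
time: 10.32
ee_pos: [598.9, -190.7, 92.7]
eef_rot: [-0.001, 0.806, 0.592, -0.001]
wrist_force: [0.3, 0.1, 1.1]
gripper_width: 85.1
grasp_force: 0.0
time: 10.98
ee_pos: [600.9, -190.2, 95.1]
eef_rot: [0.001, 0.805, 0.593, 0.0]
wrist_force: [-4.4, 0.3, 6.5]
gripper_width: 56.8
grasp_force: 31.2
time: 11.82
ee_pos: [599.8, -189.8, 251.4]
eef_rot: [-0.001, 0.805, 0.593, -0.001]
wrist_force: [-0.4, -0.5, -3.3]
gripper_width: 56.9
grasp_force: 32.4
[ 599.5 -189.8  250.9]
5520 circle [[ 600.  -179.4   70. ]] rect ((602.6831665039062, -179.52838134765625), (81.58808898925781, 62.89604949951172), 70.99388885498047) [ 603.47444039 -176.69953731   67.15870848]
```

View pics/w6.png

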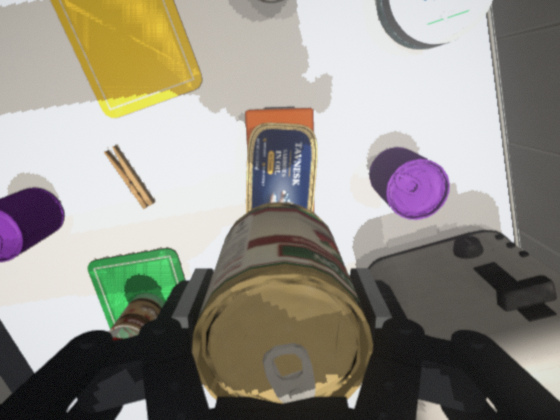

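Tomato tin held (282,340); the fish tin remains on the box at (282,165). Carrying it to just short of the red mat.

```bash
python3 -m jog '{"targets":[[-0.2,0.4,0,0,0,0],[-0.35,0.7,0,0,0,0],[-0.4,0.8,0,0,0,0],[-0.4,0.8,0,0,0,0],[-0.4,0.8,0,0,0,0],[-0.4,0.8,0,0,0,0],[-0.4,0.8,0,0,0,0],[-0.4,0.8,0,0,0,0],[-0.4,0.8,0,0,0,0],[-0.4,0.8,0,0,0,0]]}'
python3 -m jog '{"targets":[[-0.4,0.8,0,0,0,0],[-0.4,0.8,0,0,0,0],[-0.4,0.8,0,0,0,0],[-0.4,0.8,0,0,0,0],[-0.3,0.4,0,0,0,0],[0,0.1,0,0,0,0],[0,0,0,0,0,0],[0,0,0,0,0,0],[0,0,0,0,0,0]]}'
python3 w.py w7.png
```

```text
time: 12.7
ee_pos: [448.6, 111.0, 251.6]
eef_rot: [-0.001, 0.805, 0.593, -0.001]
wrist_force: [-0.0, 1.1, -2.2]
gripper_width: 56.6
grasp_force: 32.6
time: 13.45
ee_pos: [375.0, 256.5, 252.5]
eef_rot: [-0.0, 0.806, 0.592, -0.001]
wrist_force: [0.1, 0.2, -2.1]
gripper_width: 57.0
grasp_force: 32.6
[375.2 256.6 252.7] 56.8 32.57644236087799
yellow (array([504.9,  15.8]), array([85., 71.]), np.float32(1.2))
blue (array([568.3, 232.3]), array([109.2, 139.1]), np.float32(104.9))
red (array([397.6, 322.2]), array([138.7, 108.8]), np.float32(89.1))
```

```bash
python3 -m jog '{"targets":[[0.2,0.43,0,0,0,0],[0.2,0.6,0,0,0,0],[0.16,0.6,-0.1,0,0,0],[0,0,-0.6,0,0,0],[0,0,-0.9,0,0,0],[0,0,-0.9,0,0,0],[0,0,-0.9,0,0,0],[0,0,-0.9,0,0,0],[0,0,-0.6,0,0,0],[0,0,-0.4,0,0,0]]}'
python3 -m jog '{"targets":[[0,0,-0.2,0,0,0],[0,0,-0.1,0,0,0],[0,0,-0.03,0,0,0],[0,0,0,0,0,0],[0,0,0,0,0,0],[0,0,0,0,0,0]]}'
```

```text
time: 14.33
ee_pos: [396.3, 320.6, 37.7]
eef_rot: [0.0, 0.806, 0.592, -0.002]
wrist_force: [0.4, -0.0, -1.4]
gripper_width: 56.7
grasp_force: 32.6
time: 14.83
ee_pos: [397.9, 323.2, 28.7]
eef_rot: [0.0, 0.806, 0.593, 0.001]
wrist_force: [0.5, 0.1, -2.6]
gripper_width: 56.5
grasp_force: 32.3
```

```bash
python3 -m jog '{"targets":[[0,0,-0.05,0,0,0],[0,0,-0.03,0,0,0],[0,0,0,0,0,0],[0,0,0,0,0,0]]}'
```

```text
time: 15.17
ee_pos: [398.2, 323.5, 28.2]
eef_rot: [0.001, 0.806, 0.593, 0.001]
wrist_force: [-9.3, -12.3, 35.1]
gripper_width: 56.7
grasp_force: 35.5
```

```bash
python3 -m jog '{"targets":[[0,0,0.04,0,0,0],[0,0,0,0,0,0]]}'
python3 -m jog '{"targets":[[0,0,0,0,0,0],[0,0,0,0,0,0],[0,0,0,0,0,0],[0,0,0,0,0,0],[0,0,0.3,0,0,0],[0,0,0.5,0,0,0],[0,0,0.8,0,0,0],[0,0,0.9,0,0,0],[0,0,0.9,0,0,0],[0,0,0.9,0,0,0]]}' -1
python3 -m jog '{"targets":[[0,-0.6,0.8,0,0,0],[0,-0.6,0.4,0,0,0],[0,0,0,0,0,0],[0,0,0,0,0,0]]}'
python3 w.py w8.png
python3 - <<'E'
from h import *
c=grab("wrist");w=cloud(c);m=(w[...,2]>66)&(w[...,2]<86)&(np.hypot(w[...,0]-398,w[...,1]-322)<60)
u,r=cv2.minEnclosingCircle(np.argwhere(m)[:,::-1].astype(np.float32));print(m.sum(),plane(c,u,76),w[m].max(0),w[m].min(0))
E
```

```text
time: 15.33
ee_pos: [398.1, 323.6, 28.3]
eef_rot: [0.0, 0.805, 0.593, 0.001]
wrist_force: [-3.8, -4.4, 15.9]
gripper_width: 56.7
grasp_force: 34.1
time: 16.17
ee_pos: [396.2, 323.4, 200.9]
eef_rot: [-0.0, 0.805, 0.593, 0.0]
wrist_force: [1.1, 1.1, -0.5]
gripper_width: 85.7
grasp_force: 0.0
time: 16.5
ee_pos: [397.6, 274.6, 248.2]
eef_rot: [0.001, 0.806, 0.592, 0.001]
wrist_force: [-0.1, 0.4, -0.0]
gripper_width: 85.6
grasp_force: 0.0
[396.9 275.2 247.1] 85.3 0.0
yellow (array([456.4,  -9.6]), array([ 34.5, 120. ]), np.float32(91.3))
blue (array([568.1, 232.5]), array([108.9, 139.2]), np.float32(104.9))
red (array([397.6, 322.2]), array([138.9, 109. ]), np.float32(89.1))
3664 [[398.67787425 324.05035107  76.        ]] [426.45927174 351.227035    78.30927036] [370.16880429 295.08291012  66.12961944]
```

Tomato tin is placed, 2 mm off the red mat's centre. Back to the stack for the fish tin.

```bash
python3 -m jog '{"targets":[[0.2,-0.5,0,0,0,0],[0.34,-0.82,0,0,0,0],[0.34,-0.82,0,0,0,0],[0.34,-0.82,0,0,0,0],[0.34,-0.82,0,0,0,0],[0.34,-0.82,0,0,0,0],[0.34,-0.82,0,0,0,0],[0.34,-0.82,0,0,0,0],[0.34,-0.82,0,0,0,0],[0.34,-0.82,0,0,0,0]]}'
python3 -m jog '{"targets":[[0.34,-0.82,0,0,0,0],[0.34,-0.82,0,0,0,0],[0.34,-0.82,0,0,0,0],[0.34,-0.82,0,0,0,0],[0.34,-0.82,0,0,0,0],[0.15,-0.3,0,0,0,0],[0,0,0,0,0,0],[0,0,0,0,0,0],[0,0,0,0,0,0]]}'
python3 st.py 70 w9.png; python3 w.py w9.png
```

```text
time: 17.43
ee_pos: [527.4, -40.2, 245.2]
eef_rot: [-0.001, 0.804, 0.594, -0.001]
wrist_force: [0.8, 0.4, -0.2]
gripper_width: 85.3
grasp_force: 0.0
time: 18.18
ee_pos: [601.5, -213.4, 245.4]
eef_rot: [-0.001, 0.804, 0.594, 0.0]
wrist_force: [0.3, 1.1, -0.2]
gripper_width: 85.3
grasp_force: 0.0
[ 601.4 -213.3  246. ]
8112 circle [[ 599.2 -187.9   70. ]] rect ((598.7337036132812, -190.51028442382812), (104.56364440917969, 62.52322769165039), 69.72770690917969) [ 599.2610535  -188.65825651   67.16834928]
[ 601.4 -213.6  246.4] 85.4 0.0
green (array([ 391.5, -304.6]), array([138.3, 108.6]), np.float32(82.9))
yellow (array([495.4, -44. ]), array([110. ,  91.8]), np.float32(0.9))
```

View pics/w9.png

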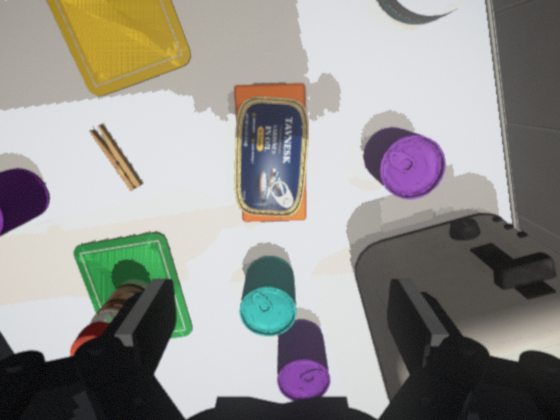

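The fish tin at (272,157) is in clear view, with the orange lid under it turned slightly. I'll keep the tips above the lid (z 44) when gripping.

```bash
python3 -m jog '{"targets":[[0,0.3,-0.3,0,0,0],[-0.06,0.3,-0.7,0,0,0],[0,0,-0.9,0,0,0],[0,0,-0.9,0,0,0],[0,0,-0.9,0,0,0],[0,0,-0.7,0,0,0],[0,0,-0.4,0,0,0],[0,0,-0.3,0,0,0],[0,0,0,0,0,0],[0,0,0,0,0,0]]}'
python3 -m jog '{"targets":[[0,0,0,0,0,0],[0,0,0,0,0,0],[0,0,0,0,0,0],[0,0,0,0,0,0],[0,0,0,0,0,0],[0,0,0,0,0,0],[0,0,0,0,0,0],[0,0,0,0,0,0]]}' 1 50
python3 -m jog '{"targets":[[0,0,0.1,0,0,0],[0,0,0.2,0,0,0],[0,0,0.3,0,0,0],[0,0,0,0,0,0],[0,0,0,0,0,0]]}'
python3 -c "
from h import *
s=state();print(s['ee_pos'])
c=grab('wrist');save(c,'w10.png')"
```

```text
time: 19.12
ee_pos: [599.1, -191.3, 43.1]
eef_rot: [0.0, 0.805, 0.593, 0.0]
wrist_force: [0.6, 0.3, 0.3]
gripper_width: 85.5
grasp_force: 0.0
time: 19.78
ee_pos: [600.0, -192.0, 45.0]
eef_rot: [0.001, 0.805, 0.593, 0.001]
wrist_force: [-2.5, 1.5, 8.4]
gripper_width: 59.1
grasp_force: 52.4
time: 20.2
ee_pos: [599.8, -192.2, 68.0]
eef_rot: [0.001, 0.805, 0.593, 0.001]
wrist_force: [-0.1, -0.8, -1.2]
gripper_width: 58.9
grasp_force: 53.6
[ 599.75550423 -192.18934298   68.02421411]
```

View pics/w10.png

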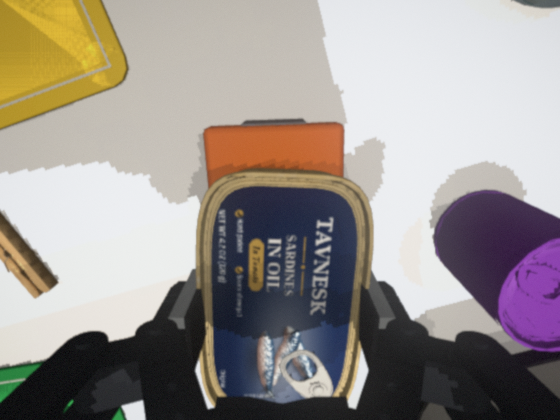

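Fish tin held flat at (285,290), lifted clear of the lid, and the box has not moved. Carrying it to the blue mat with a +32° turn.

```bash
python3 -m jog '{"targets":[[0,0,0.5,0,0,0],[0,0,0.8,0,0,0],[0,0,0.9,0,0,0],[0,0,0.7,0,0,0],[0,0.4,0.35,0,0,0],[-0.07,0.8,0,0,0,0.45],[-0.07,0.88,0,0,0,0.45],[-0.07,0.88,0,0,0,0.45],[-0.07,0.88,0,0,0,0.45],[-0.07,0.88,0,0,0,0.45]]}'
python3 -m jog '{"targets":[[-0.07,0.88,0,0,0,0.45],[-0.07,0.88,0,0,0,0.45],[-0.07,0.88,0,0,0,0.45],[-0.07,0.88,0,0,0,0.45],[-0.07,0.88,0,0,0,0.45],[-0.07,0.88,0,0,0,0.45],[0,0.5,0,0,0,0.42],[0,0,0,0,0,0],[0,0,0,0,0,0],[0,0,0,0,0,0]]}'
python3 w.py w11.png
```

```text
time: 21.08
ee_pos: [583.8, -0.8, 195.6]
eef_rot: [-0.001, 0.729, 0.685, -0.0]
wrist_force: [0.1, 0.8, -1.4]
gripper_width: 58.8
grasp_force: 54.1
time: 21.92
ee_pos: [567.8, 227.5, 195.6]
eef_rot: [-0.0, 0.609, 0.793, -0.001]
wrist_force: [0.4, -0.6, -2.5]
gripper_width: 58.6
grasp_force: 54.1
[568.1 226.7 195.8] 58.8 54.0783539894619
yellow (array([451.4,  34.2]), array([53.8, 27.9]), np.float32(57.9))
blue (array([560.3, 264.5]), array([108.8,  70.8]), np.float32(14.9))
red (array([397.9, 301.2]), array([ 97.1, 109.6]), np.float32(179.0))
```

```bash
python3 -m jog '{"targets":[[0.02,0.11,-0.4,0,0,0],[0,0,-0.8,0,0,0],[0,0,-0.9,0,0,0],[0,0,-0.9,0,0,0],[0,0,-0.7,0,0,0],[0,0,-0.5,0,0,0],[0,0,-0.3,0,0,0],[0,0,-0.1,0,0,0],[0,0,0,0,0,0],[0,0,0,0,0,0]]}'
python3 -m jog '{"targets":[[0,0,-0.06,0,0,0],[0,0,-0.04,0,0,0],[0,0,0,0,0,0],[0,0,0,0,0,0]]}'
```

```text
time: 22.8
ee_pos: [569.8, 232.5, 13.8]
eef_rot: [0.0, 0.609, 0.793, 0.001]
wrist_force: [0.2, -0.4, -0.6]
gripper_width: 58.6
grasp_force: 54.1
time: 23.13
ee_pos: [569.1, 232.6, 9.0]
eef_rot: [0.0, 0.609, 0.793, 0.0]
wrist_force: [0.3, -0.3, -1.4]
gripper_width: 58.9
grasp_force: 54.1
```

```bash
python3 -m jog '{"targets":[[0,0,-0.05,0,0,0],[0,0,-0.02,0,0,0],[0,0,0,0,0,0],[0,0,0,0,0,0]]}'
```

```text
time: 23.47
ee_pos: [568.8, 232.5, 5.6]
eef_rot: [-0.0, 0.609, 0.793, -0.0]
wrist_force: [0.8, -0.4, -1.7]
gripper_width: 58.7
grasp_force: 54.1
```

```bash
python3 -m jog '{"targets":[[0,0,-0.04,0,0,0],[0,0,0,0,0,0],[0,0,0,0,0,0]]}'
```

```text
time: 23.72
ee_pos: [569.0, 232.6, 5.0]
eef_rot: [0.0, 0.609, 0.793, 0.0]
wrist_force: [-3.9, -1.2, 8.2]
gripper_width: 58.8
grasp_force: 54.8
```

```bash
python3 -m jog '{"targets":[[0,0,0,0,0,0],[0,0,0,0,0,0],[0,0,0,0,0,0],[0,0,0,0,0,0],[0,0,0.3,0,0,0],[0,0,0.5,0,0,0],[0,0,0.8,0,0,0],[0,0,0.9,0,0,0],[0,-0.4,0.9,0,0,0],[0.1,-0.6,0.9,0,0,0]]}' -1
python3 -m jog '{"targets":[[0.1,-0.6,0.7,0,0,0],[0,0,0.4,0,0,0],[0,0,0,0,0,0],[0,0,0,0,0,0]]}'
python3 w.py w12.png
python3 - <<'E'
from h import *
c=grab("wrist");w=cloud(c);m=(w[...,2]>21)&(w[...,2]<42)&(np.hypot(w[...,0]-568,w[...,1]-232)<75)
print(m.sum(),cv2.minAreaRect(plane(c,np.argwhere(m)[:,::-1],30)[:,:2].astype(np.float32)),w[m].mean(0))
E
```

```text
time: 24.55
ee_pos: [571.1, 196.6, 177.7]
eef_rot: [-0.001, 0.607, 0.795, 0.001]
wrist_force: [2.3, 0.1, -0.3]
gripper_width: 85.4
grasp_force: 0.0
time: 24.88
ee_pos: [577.0, 169.8, 220.3]
eef_rot: [0.001, 0.609, 0.793, 0.001]
wrist_force: [-0.8, 0.0, -0.7]
gripper_width: 85.6
grasp_force: 0.0
[576.2 170.  218.8] 85.5 0.0
yellow (array([494.2, -18.8]), array([109.1, 139.9]), np.float32(91.3))
blue (array([568.6, 232.4]), array([108.7, 138. ]), np.float32(104.9))
red (array([402. , 261.1]), array([113. ,  37.3]), np.float32(14.9))
8503 ((569.0098876953125, 233.38616943359375), (62.62461853027344, 104.3379135131836), 12.337943077087402) [568.59809608 235.65510915  27.07372235]
```

View pics/w12.png

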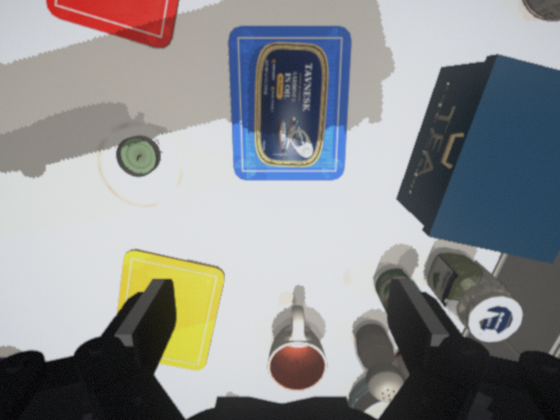

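The fish tin lies centred along the blue mat at (290,105). Yellow mat is at (494.5, -18.7) mm, 91.3°. Back for the lunch box.

```bash
python3 -m jog '{"targets":[[0,-0.5,0,0,0,-0.3],[0.06,-0.85,0,0,0,-0.45],[0.06,-0.85,0,0,0,-0.45],[0.06,-0.85,0,0,0,-0.45],[0.06,-0.85,0,0,0,-0.45],[0.06,-0.85,0,0,0,-0.45],[0.06,-0.85,0,0,0,-0.45],[0.06,-0.85,0,0,0,-0.45],[0.06,-0.85,0,0,0,-0.45],[0.06,-0.85,0,0,0,-0.45]]}'
python3 -m jog '{"targets":[[0.06,-0.85,0,0,0,-0.45],[0.06,-0.65,0,0,0,-0.45],[0,0,0,0,0,-0.12],[0,0,0,0,0,0],[0,0,0,0,0,0],[0,0,0,0,0,0]]}'
python3 st.py 44 w13.png
python3 -c "
from h import *
s=state();q=s['eef_rot'];print(2*np.degrees(np.arctan2(q[2],q[1])))"
```

```text
time: 25.82
ee_pos: [597.6, -157.1, 217.0]
eef_rot: [-0.001, 0.773, 0.635, -0.001]
wrist_force: [0.6, 0.9, 0.4]
gripper_width: 85.2
grasp_force: 0.0
time: 26.32
ee_pos: [603.2, -214.0, 218.0]
eef_rot: [-0.001, 0.804, 0.595, 0.0]
wrist_force: [0.2, 0.1, 0.9]
gripper_width: 85.7
grasp_force: 0.0
[ 603.3 -214.2  218.3]
10877 circle [[ 599.4 -187.6   44. ]] rect ((598.6446533203125, -191.9891815185547), (130.48699951171875, 63.38809585571289), 74.46251678466797) [ 599.79008894 -188.1052188    44.04420549]
72.96496702848167
```

View pics/w13.png

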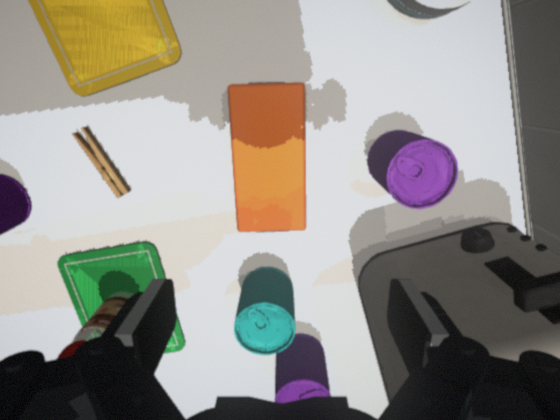

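Orange lid at (268,157) in full view, nothing on it. Gripping by the rim.

```bash
python3 -m jog '{"targets":[[-0.05,0.3,-0.3,0,0,0.25],[-0.05,0.3,-0.7,0,0,0],[0,0,-0.9,0,0,0],[0,0,-0.9,0,0,0],[0,0,-0.9,0,0,0],[0,0,-0.7,0,0,0],[0,0,-0.4,0,0,0],[0,0,-0.3,0,0,0],[0,0,0,0,0,0],[0,0,0,0,0,0]]}'
python3 -m jog '{"targets":[[0,0,0,0,0,0],[0,0,0,0,0,0],[0,0,0,0,0,0],[0,0,0,0,0,0],[0,0,0,0,0,0],[0,0,0,0,0,0],[0,0,0,0,0,0],[0,0,0,0,0,0]]}' 1 60
python3 -m jog '{"targets":[[0,0,0.1,0,0,0],[0,0,0.2,0,0,0],[0,0,0.3,0,0,0],[0,0,0.6,0,0,0],[0,0,0.8,0,0,0],[0,0,0.6,0,0,0],[0,0,0,0,0,0],[0,0,0,0,0,0],[0,0,0,0,0,0]]}'
python3 -c "
from h import *
c=grab('wrist');save(c,'w14.png')"
```

```text
time: 27.2
ee_pos: [599.4, -191.7, 15.0]
eef_rot: [-0.0, 0.797, 0.604, 0.0]
wrist_force: [0.8, -0.4, 0.2]
gripper_width: 85.4
grasp_force: 0.0
time: 27.87
ee_pos: [600.5, -192.7, 16.9]
eef_rot: [0.001, 0.797, 0.604, 0.001]
wrist_force: [-0.7, 0.8, 6.1]
gripper_width: 62.8
grasp_force: 66.8
time: 28.62
ee_pos: [598.7, -192.6, 118.6]
eef_rot: [-0.0, 0.797, 0.604, -0.0]
wrist_force: [-0.2, -0.2, -2.2]
gripper_width: 62.9
grasp_force: 66.4
```

View pics/w14.png

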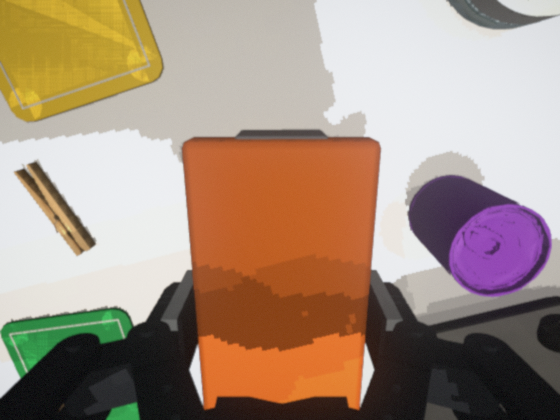

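Lunch box held level at (282,270). On to the yellow mat with a +17° turn.

```bash
python3 -m jog '{"targets":[[-0.2,0.35,0,0,0,0.25],[-0.4,0.65,0,0,0,0.43],[-0.4,0.65,0,0,0,0.43],[-0.4,0.65,0,0,0,0.43],[-0.4,0.65,0,0,0,0.43],[-0.4,0.65,0,0,0,0.43],[-0.4,0.65,0,0,0,0.43],[0,0.04,0,0,0,0],[0,0,0,0,0,0],[0,0,0,0,0,0]]}'
python3 w.py w15.png
python3 -c "
from h import *
s=state();q=s['eef_rot'];print(2*np.degrees(np.arctan2(q[2],q[1])))"
```

```text
time: 29.5
ee_pos: [494.7, -21.4, 118.0]
eef_rot: [-0.0, 0.7, 0.715, -0.001]
wrist_force: [-0.1, -0.7, -1.3]
gripper_width: 62.7
grasp_force: 66.4
[495. -22. 118.] 62.6 66.43774509429932
yellow (array([493.3,  38.9]), array([109.1,  23. ]), np.float32(0.7))
red (array([657.8, -21.4]), array([31.2, 36.1]), np.float32(91.2))
91.13678145328383
```

```bash
python3 -m jog '{"targets":[[0,0,-0.4,0,0,0],[0,0,-0.6,0,0,0],[0,0,-0.5,0,0,0],[0,0,-0.4,0,0,0],[0,0,-0.25,0,0,0],[0,0,-0.1,0,0,0],[0,0,-0.05,0,0,0],[0,0,0,0,0,0],[0,0,0,0,0,0]]}'
python3 -m jog '{"targets":[[0,0,-0.06,0,0,0],[0,0,0,0,0,0],[0,0,0,0,0,0]]}'
```

```text
time: 30.3
ee_pos: [495.8, -21.1, 27.4]
eef_rot: [0.0, 0.7, 0.715, 0.0]
wrist_force: [0.8, -0.3, -2.2]
gripper_width: 62.8
grasp_force: 66.4
time: 30.55
ee_pos: [495.3, -21.0, 24.6]
eef_rot: [0.0, 0.7, 0.715, 0.0]
wrist_force: [-0.2, 0.7, -2.6]
gripper_width: 62.9
grasp_force: 66.4
```

```bash
python3 -m jog '{"targets":[[0,0,-0.06,0,0,0],[0,0,0,0,0,0],[0,0,0,0,0,0]]}';python3 -m jog '{"targets":[[0,0,-0.03,0,0,0],[0,0,0,0,0,0],[0,0,0,0,0,0]]}'
```

```text
time: 30.8
ee_pos: [495.0, -20.9, 21.7]
eef_rot: [-0.0, 0.699, 0.715, -0.0]
wrist_force: [-1.0, 0.1, -3.1]
gripper_width: 62.9
grasp_force: 66.4
time: 31.05
ee_pos: [495.2, -20.9, 20.9]
eef_rot: [0.0, 0.699, 0.715, 0.0]
wrist_force: [-3.4, -0.8, 4.0]
gripper_width: 63.0
grasp_force: 67.1
```

```bash
python3 -m jog '{"targets":[[0,0,0,0,0,0],[0,0,0,0,0,0],[0,0,0,0,0,0],[0,0,0,0,0,0],[0,0,0.3,0,0,0],[0,0,0.5,0,0,0],[0,0,0.8,0,0,0],[0,0,0.9,0,0,0],[0,0,0.9,0,0,0],[0,-0.6,0.9,0,0,0]]}' -1
python3 -m jog '{"targets":[[0,-0.6,0.9,0,0,0],[0,-0.4,0.6,0,0,0],[0,0,0.5,0,0,0],[0,0,0,0,0,0],[0,0,0,0,0,0],[0,0,0,0,0,0]]}'
python3 w.py w16.png
python3 - <<'E'
from h import *
c=grab("wrist");w=cloud(c);m=(w[...,2]>36)&(w[...,2]<58)&(np.hypot(w[...,0]-494.5,w[...,1]+19)<85)
print(m.sum(),cv2.minAreaRect(plane(c,np.argwhere(m)[:,::-1],48)[:,:2].astype(np.float32)),w[m].mean(0))
c=grab("scene");save(c,"s16.png")
E
```

```text
time: 31.88
ee_pos: [495.0, -39.0, 194.5]
eef_rot: [-0.0, 0.697, 0.717, 0.001]
wrist_force: [2.3, -0.1, -1.4]
gripper_width: 85.0
grasp_force: 0.0
time: 32.38
ee_pos: [494.7, -82.6, 269.8]
eef_rot: [-0.0, 0.699, 0.715, -0.0]
wrist_force: [0.5, 0.7, -0.7]
gripper_width: 85.1
grasp_force: 0.0
[494.5 -82.6 269.3] 85.3 0.0
green (array([ 393.6, -304.6]), array([138.7, 103. ]), np.float32(82.4))
yellow (array([449.8, -21. ]), array([ 20.9, 138.2]), np.float32(90.7))
red (array([650.4, -15.4]), array([38.3, 42. ]), np.float32(91.2))
9445 ((495.5135192871094, -21.679672241210938), (63.47166442871094, 130.29327392578125), 1.2260030508041382) [495.42924247 -17.90107322  47.94954872]
```

View pics/s16.png

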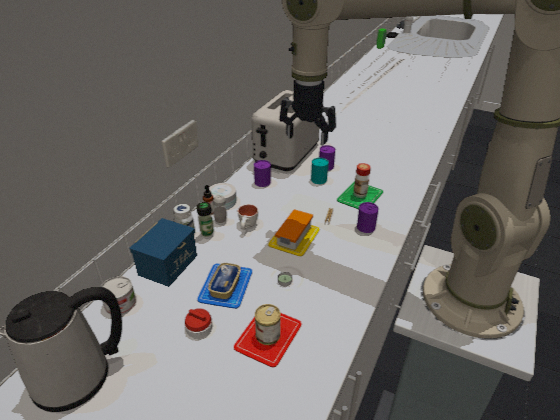

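All four things stand on their mats: jar (362,180), tomato tin (267,325), fish tin (225,282), box (296,232). The cup (248,215) and timer (198,320) are where they were. The arm is clear, so I'm handing in.

```bash
python3 -c "
from station import *
print(finish_job())"
```

```text
the job is handed in; nothing more can be done
None
```

The stack is apart and the job handed in at about 32 s: spice jar on green, tomato tin on red, fish tin on blue and lunch box on yellow, each measured within about 4 mm of its mat's centre, though the hand-in returned no verdict.

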